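# Park the hall air pump just past compression and plug its intake

### The arm

A 6-joint arm with a two-finger parallel gripper is mounted at the origin on the work surface. World frame = base frame: x ahead of the robot, y to its left, z up, the work surface at z = 0. Lengths are in m, angles in rad, forces in N, time in s.
With the tool pointing down it reaches from about 0.275 to 0.725 m from the base axis. Payload 15.9 kg.
Tool frame: the origin (TCP) lies on the mounting face of the last link; the fingertips stand 173 mm ahead of it and the grasp point (between the pads) lies ahead of it (ctrl.grip_point_offset is the z of the grasp point in the tool frame, in m); z points along the fingers, y is the line along which they close (so a half turn about z gives the same grasp; the last joint's range is limited). The gripper opens to 85 mm and grips with 20 to 120 N. Pads are 22 mm wide; open, the fingers measure 114 mm over their backs; the gripper's body (76 mm by 85 mm) begins 54 mm behind the grasp point. The pads swing forward as they close: fully open they stand 13 mm farther back than shut.
Start: joints at [-1.236, 0.213, -0.034, 1.323, 0, 1.571], TCP at [0.164, -0.472, 0.405] pointing down, gripper open.
Joint ranges: [-2.98, 2.98], [-0.74, 1.72], [-1.14, 1.35], [-2.1, 2.04], [-1.57, 1.44], [-3.14, 3.14]. Speed limits (rad/s): [1.89, 1.89, 2.39, 2.57, 3.14, 3.14].

### API

Orientations are given as a unit quaternion [x, y, z, w].
In Python, from bench import state, cams, ticket, nets, ctrl gives the robot as it stands. The module is installed in compiled form; this text tells all that it offers.
- The arm moves only by the tool arm_command, never from a script. Its argument "deltas" is a list of rows, each an object of numbers: "dx", "dy", "dz": the shift along the tool's x, y, z in mm; "spin": the turn about the tool's z in rad. In form: [{"dx": .., "dy": .., "dz": .., "spin": ..}, ...]. A call has 1 to 12 rows; each row shifts and turns the commanded pose from where the row before left it, along the tool's axes as they then stand; what a row does not reach is not made up. A row lasts 1/8 s, in which the tool goes at most 62.5 mm and 10.7 degrees, less where a joint would pass 70% of its speed; a pose out of reach is approached as far as the arm can. A call is refused whole if a number of a shift passes 62.5 or a number of a turn 0.188, either way. A call with a gripper value outside its range is refused whole. "grip" is the gripper command: -1 is shut, 1 is fully open, values between are in proportion, set as the call begins (left out, the last holds). The fingers move at their own pace and stop on an object; "newtons" is the grip in N (left out, the last holds). Time passes only in rows, so rows that do not move let the fingers close. It gives the time, the measured TCP pose, the force, the opening and the grip force at its end, in the units of the state.
- state(): the state, without advancing time (a new reading comes with each control period).
- cams.grab_frame(name): name is "scene" or "top" or "wrist"; returns a dict with "img" (420x560x3 uint8, red, green, blue), "fx", "fy", "cx", "cy" (pixels), "dist_coeffs" ([k1, k2, p1, p2, k3] as OpenCV has them; the pictures are not rectified), "xyz" and "attitude" of the camera in the world; the wrist camera has in their place "hand_eye" (4x4, takes a point from camera to tool coordinates, whose origin is the TCP and whose axes are the flange's). Camera axes: x right, y down, z forward; pixel columns grow to the right and rows downward; lengths in m; the calibration is good to about 2 mm. A picture is of the moment at which its call begins: read the wrist's pose just before it. There is no depth.
- ticket.sign_off(): hands the job in; it is judged then, once.
Trained networks look in a picture, given as the dict that the camera call returned (one of the last four; its "shot" number tells which), for a name from the list of things; names that differ only in an ending like _2 or _b are one class to them, and where a whole thing is asked for, a point or a joint stands for the part that bears it (a point fixed in the world has none). Each returns a list of dicts, best first, with "confidence" (0 to 1); they miss things now and then, are a little off and sometimes report something else, mostly with a low value. They report only what shows in the picture. A call takes as long as a camera call.
- nets.spot_in(thing, picture): "rect" ([left, top, width, height] as shares, 0 to 1, of the picture: columns of its width, rows of its height, round what is visible of it).
- nets.regions_of(thing, picture): "pixels" (420x560 bool, what is visible of it) and "rect" ([left, top, width, height] as shares, 0 to 1, of the picture: columns of its width, rows of its height, round what is visible of it).
- nets.place_of(thing, picture): "location" ([column, row] as shares, 0 to 1, of the picture: columns of its width, rows of its height: a listed point, or the origin of a listed thing).
The state is a dict: "t": time; "joint_positions": joint angles; "joint_velocities": joint speeds; "tau": joint torques, N m; "position": TCP position; "tool_rot": TCP orientation; "ft_force": force on the tool from outside, world axes, zero at the start; "ft_torque": the same for the moment, N m; "opening": opening from 0.0 (shut) to 1.0 (fully open); "grip_force": force on a finger pad.
Only numpy, scipy, OpenCV 4.12 (cv2) and the standard library are available. Lean on these libraries where they do the work, as an engineer would, in place of code of your own. Each camera call takes 0.05 s, during which the arm holds its last target. There are 200 camera calls.

### The job

Put the little air pump away for storage: take the flywheel by its upright wooden knob and turn it slowly clockwise (seen from above) until you feel the compression peak and then fade, and let go just past dead centre, where the wheel stays put by itself without springing back or running on. Then push the black dust plug gently, fully home, into the intake port on the pump's head. Keep the wheel under control the whole way (never let it kick back or whip over), do not wrench the knob or force the plug, and leave the other things on the sideboard where they are.

Things in the scene. Friction and masses are not known exactly. Their poses are not given: they have to be found in the camera images.
- pump: Air pump screwed to the sideboard on a 140 x 310 mm steel foot. Origin at the foot's underside on the vertical flywheel shaft; z up; the finned cylinder and the grey head (78 x 50 mm, top at 92 mm) lie along its -y, the head's centre 170 mm from the shaft.
- flywheel: Dark steel wheel, 170 mm across, 20 mm thick, flat on the pump, on a vertical shaft; origin on the shaft at its underside, 103 mm above the sideboard, rim top at 123 mm; -x points to the knob. It starts on a back stop and turns only clockwise from above. Dead centre is 1.2 to 1.95 rad on; this is hidden and differs each time: it must be felt. Slow: under a third of a turn a second.
- hub (a point): Shaft end at mid-wheel, 125 mm high. Push at the knob while moving: 4.5 N drag plus compression; peaks at about 14.5 N some 0.92 rad before dead centre, 4.5 N at it, none 0.28 rad past it; then it drives itself on (up to 5 N). Standing, the push reads some 3 to 5 N less: about 8 N at most, nil from dead centre on. Let go while compressed, it kicks back. It stays put from centre to 0.25 rad past: the right place.
- knob (a point): Middle of the upright round wooden knob on the flywheel, 22 mm across, fixed to the wheel (does not spin), 65 mm from the shaft; it stands 49 mm above the rim, up to 172 mm over the sideboard; this point is at 144.5 mm height. Free all round above the rim.
- pilot (a point): Tip of a tiny pilot valve inside the crankcase, not visible. Along pilot_seat's y it lies 0.4 mm (0.0004 m) per radian that the wheel has passed dead centre, 0 at dead centre, negative before: far below the measuring noise, no use for stopping.
- pilot_seat (a point): Seat of that pilot valve inside the crankcase, not visible; y along the valve.
- plug_mid (a point): Black plastic dust plug standing on its stem: stem 18 mm across, 20 mm long with a chamfered foot; round head above it 34 mm across and 26 mm tall; 46 mm in all. This point is on its axis half-way up (23 mm above the foot, 3 mm above the head's underside); z along the axis, up.
- port (a point): Intake port: centre of the mouth of an upright steel tube on the pump's head, bore 20 mm, 29 mm outside diameter, mouth 118 mm above the sideboard, tube standing 26 mm above the head, bore 23 mm deep. Plug home: head's underside resting on the mouth, so plug_mid 3 mm above this point.
- bird: Bystander: blue china bird on a wooden foot, 52 mm across, 84 mm tall; origin at the underside.
- keys: Bystander: bunch of keys lying flat, about 140 mm long; origin at the ring.
- oilcan: Bystander: small bottle, 44 mm across, 120 mm tall; origin at the underside.
- driver: Bystander: screwdriver lying flat; origin at its underside.
- bowl: Bystander: white china bowl, 120 mm across, 45 mm tall; origin at the underside.
- spool: Bystander: wooden spool, 40 mm across, 34 mm tall; origin at the underside.
- carton: Bystander: cardboard carton 90 x 140 x 60 mm; origin at the underside.
- plug: The same dust plug as a whole; origin at the centre of its foot.

How it is judged:
On the way:
1. the flywheel has been brought just past dead centre and stays there by itself, let go, with the plug not yet in (y of pilot in the frame of pilot_seat between 0 and 0.00014 m and angular speed of flywheel below 0.05 rad/s and contact force between the fingers and flywheel below 0.3 N and distance between plug_mid and port above 0.03 m), for 0.4 s.
At the end, for the whole second after the job is handed in: The flywheel rests by itself between 0 and 0.35 rad past dead centre (pilot 0 to 0.14 mm), and the dust plug sits upright in the intake port, its head within 2.5 mm of the mouth, released and at rest (y of pilot in the frame of pilot_seat between 0 and 0.00014 m and angular speed of flywheel below 0.05 rad/s and horizontal distance between plug_mid and port below 0.004 m and z of plug_mid in the frame of pump between 0.118 and 0.1235 m and angle between plug_mid's own z axis and vertical below 0.12 rad and linear speed of plug below 0.01 m/s); the robot touches nothing.
It fails at once if the flywheel kicks back or whips over: turns faster than 2.1 rad/s (a third of a turn a second) (angular speed of flywheel above 2.1 rad/s).
It fails at once if the flywheel runs on more than 0.6 rad past dead centre (y of pilot in the frame of pilot_seat above 0.00024 m).
It fails at once if the knob is wrenched: more than 150 N between the fingers and the flywheel (contact force between the fingers and flywheel above 150 N).
It fails at once if the plug is forced: more than 25 N between it and the pump (contact force between plug and pump above 25 N).
It fails at once if a bystander is moved more than 30 mm (distance of any of bird, keys, oilcan, driver, bowl, spool, carton from where it was at the start of the episode above 0.03 m).
It also fails if it takes over 72 s, if anything falls off the work surface, if the arm or the gripper's body presses on something with over 40 N, if the wrist force passes 120 N, or if a joint passes its speed limit or range.

## Working session

There is one attempt and no reset: what is moved stays moved. The work goes in short steps, Python scripts to look and compute and a tool call to move; the robot and the scene stay as the last step left them, time stands still between calls to the robot, and variables do not carry over. Pictures are saved under pics/ and viewed, at most 10 in all, crops included, and the job is handed in when it is done.

Besides the shell and the picture viewer there is one more tool, called after "Emit:" as name([rows], argument=value, ...), one row to a line, values as JSON. arm_command: Moves the arm, as the interface text tells. Its arguments: {"type":"object","properties":{"deltas":{"type":"array"},"grip":{"type":"number"},"newtons":{"type":"number"}},"required":["deltas"]}

```bash
mkdir -p pics
cat > h.py <<'E'
import numpy as np, cv2
from scipy.spatial.transform import Rotation as R
from bench import state, cams, ticket, nets, ctrl
def grab(n):
    s=state(); f=cams.grab_frame(n)
    if n=="wrist":
        T=np.eye(4);T[:3,:3]=R.from_quat(s["tool_rot"]).as_matrix();T[:3,3]=s["position"]
        f["T"]=T@np.array(f["hand_eye"])
    else:
        T=np.eye(4);a=np.array(f["attitude"],float)
        T[:3,:3]=R.from_quat(a).as_matrix() if a.size==4 else a.reshape(3,3)
        T[:3,3]=f["xyz"];f["T"]=T
    return f
def K(f): return np.array([[f["fx"],0,f["cx"]],[0,f["fy"],f["cy"]],[0,0,1.]])
def at_z(f,uv,z):
    p=cv2.undistortPoints(np.array([[uv]],float),K(f),np.array(f["dist_coeffs"],float))[0,0]
    d=f["T"][:3,:3]@np.array([p[0],p[1],1]);o=f["T"][:3,3]
    return o+d*(z-o[2])/d[2]
def proj(f,P):
    Ti=np.linalg.inv(f["T"]);
    return cv2.projectPoints(np.array([P],float),cv2.Rodrigues(Ti[:3,:3])[0],Ti[:3,3],K(f),np.array(f["dist_coeffs"],float))[0][0,0]
def pts(f,things):
    for t,z in things:
        r=nets.place_of(t,f)[:2]
        for q in r:
            uv=np.array(q["location"])*[560,420]
            print(t,round(q["confidence"],2),uv.round(1),at_z(f,uv,z).round(4))
def save(f,n): cv2.imwrite("pics/"+n,f["img"][:,:,::-1])
E
python3 - <<'E'
from h import *
s=state();print(s); print(ctrl.grip_point_offset)
L=[("hub",.125),("knob",.1445),("plug_mid",.023),("port",.118),("flywheel",.103),("plug",0),("pump",0),("bird",0),("keys",0),("oilcan",0),("driver",0),("bowl",0),("spool",0),("carton",0)]
for n in ("top","scene"):
    f=grab(n);print(n,f["xyz"],f["attitude"]);save(f,n+".png");pts(f,L)
E
```

```text
{'t': 0.0, 'joint_positions': array([-1.23600288e+00,  2.13351304e-01, -3.50359251e-02,  1.32347827e+00,
       -1.11789113e-05,  1.57080206e+00]), 'joint_velocities': array([-0.00021553,  0.0015789 , -0.00088429, -0.0007015 ,  0.00011999,
        0.00057171]), 'tau': array([ 1.46722312e-03, -6.86164284e+01,  4.87115729e+01,  1.75990158e-02,
       -2.46769205e-04, -2.79801675e-06]), 'position': array([ 0.16424123, -0.47211223,  0.40422767]), 'tool_rot': array([ 9.86022192e-01,  1.66613179e-01, -9.45831332e-05, -5.26180164e-04]), 'ft_force': array([-0.40886069, -0.61290179,  0.15249493]), 'ft_torque': array([ 0.01742784,  0.04717638, -0.00343481]), 'grip_force': 0.0, 'opening': 1.0012933850475068}
0.1547
top [0.34821466 0.02592626 1.49683155] [ 0.71428827 -0.69777336  0.03764553 -0.03856703]
hub 0.6 [235.  189.2] [0.556  0.1376 0.125 ]
hub 0.36 [294.8 189.9] [ 0.5581 -0.0385  0.125 ]
knob 0.69 [246.  206.3] [0.5039 0.1025 0.1445]
knob 0.59 [351.2 259.9] [ 0.3569 -0.2021  0.1445]
plug_mid 0.64 [376.9 206. ] [ 0.5284 -0.3027  0.023 ]
port 0.84 [293.1 193.1] [ 0.5494 -0.034   0.118 ]
po
[... 677 characters left out ...]

knob 0.56 [297.9 210.8] [0.5066 0.1001 0.1445]
knob 0.51 [357.5 287.6] [0.7171 0.2983 0.1445]
plug_mid 0.48 [172.9 219.4] [ 0.5432 -0.3     0.023 ]
port 0.98 [248.1 222. ] [ 0.5605 -0.0399  0.118 ]
flywheel 0.79 [305.  236.1] [0.5632 0.134  0.103 ]
flywheel 0.19 [130.2 231.1] [ 0.658  -0.3773  0.103 ]
plug 0.68 [174.  220.3] [ 0.5321 -0.3047  0.    ]
bird 0.72 [164.3 265.2] [ 0.6974 -0.2777  0.    ]
keys 0.66 [155.  175.2] [ 0.3627 -0.436   0.    ]
oilcan 0.69 [356.6 287.2] [0.6442 0.3136 0.    ]
driver 0.62 [301.9 252.2] [0.5604 0.1312 0.    ]
driver 0.51 [371.8 224.6] [0.4072 0.3403 0.    ]
bowl 0.79 [133.7 230.2] [ 0.5974 -0.4198  0.    ]
spool 0.6 [207.2 185.2] [ 0.3661 -0.2409  0.    ]
```

View pics/top.png

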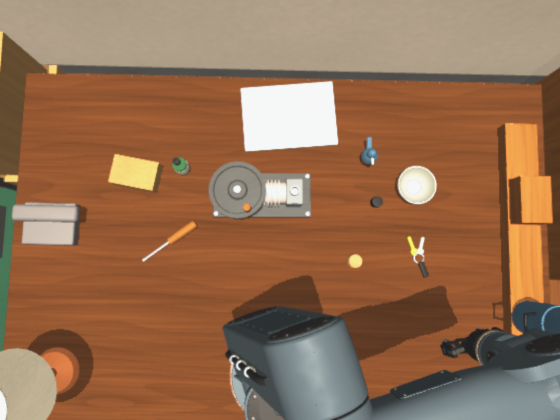

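View pics/scene.png

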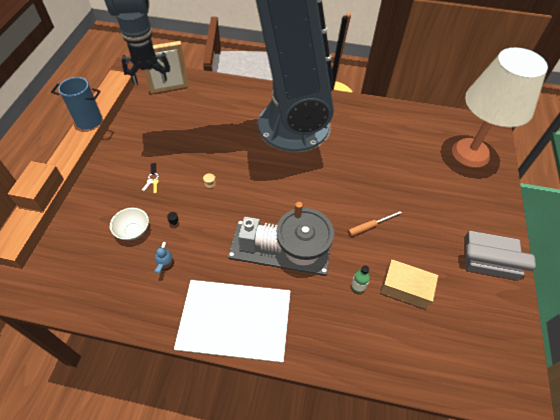

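The top view shows the flywheel at about (236,189), the knob at (247,207), the port at (294,190) and the plug at (377,202). The scene view agrees: knob at (298,211), port at (248,222), plug at (173,219). The 170 mm from hub to port checks out, so I'm moving towards the knob.

Emit:
arm_command([
  {"dx":32,"dy":-27},
  {"dx":32,"dy":-27},
  {"dx":32,"dy":-27},
  {"dx":32,"dy":-27},
  {"dx":32,"dy":-27},
  {"dx":32,"dy":-27},
  {"dx":32,"dy":-27},
  {"dx":32,"dy":-27},
])

```text
$.deltas[0]: bad value
```

Run:
```python
from h import *
s=state();print(s["joint_positions"].round(3),s["position"],s["tool_rot"],R.from_quat(s["tool_rot"]).as_matrix()[:,0])
f=grab("wrist");print(f["T"].round(3))
pts(f,[("hub",.125),("knob",.1445),("plug_mid",.023),("port",.118)])
```

```text
[-1.236  0.213 -0.034  1.323  0.     1.571] [ 0.16429713 -0.47224921  0.40472236] [9.86023005e-01 1.66609219e-01 2.25279030e-05 3.63395345e-05] [9.44482735e-01 3.28561048e-01 3.23170582e-05]
[[ 0.329 -0.897 -0.294  0.24 ]
 [-0.944 -0.313 -0.102 -0.446]
 [-0.001  0.311 -0.951  0.374]
 [ 0.     0.     0.     1.   ]]
```

Emit:
arm_command([
  {"dx":32,"dy":-27,"dz":0,"spin":0},
  {"dx":32,"dy":-27,"dz":0,"spin":0},
  {"dx":32,"dy":-27,"dz":0,"spin":0},
  {"dx":32,"dy":-27,"dz":0,"spin":0},
  {"dx":32,"dy":-27,"dz":0,"spin":0},
  {"dx":32,"dy":-27,"dz":0,"spin":0},
  {"dx":32,"dy":-27,"dz":0,"spin":0},
  {"dx":32,"dy":-27,"dz":0,"spin":0},
])

```text
t: 2.75
position: [0.3356, -0.1829, 0.4049]
tool_rot: [0.986, 0.167, 0.0, 0.0]
ft_force: [-0.1, 0.2, -0.2]
opening: 0.999
grip_force: 0.0
```

Run:
```python
from h import *
s=state();print(s["t"],s["joint_positions"].round(3),s["position"],s["tool_rot"],R.from_quat(s["tool_rot"]).as_matrix()[:,0])
f=grab("wrist");save(f,"w1.png");print(f["T"].round(3))
pts(f,[("hub",.125),("knob",.1445),("plug_mid",.023),("port",.118)])
```

```text
2.75 [-0.499 -0.029 -0.303  1.296 -0.     2.308] [ 0.33555883 -0.18285805  0.4048554 ] [9.86034799e-01 1.66539200e-01 1.99920283e-04 1.75077542e-04] [9.44529310e-01 3.28426963e-01 3.35942165e-04]
[[ 0.329 -0.898 -0.293  0.411]
 [-0.944 -0.313 -0.102 -0.157]
 [-0.001  0.31  -0.951  0.375]
 [ 0.     0.     0.     1.   ]]
plug_mid 0.81 [462.3  26.8] [ 0.5414 -0.3007  0.023 ]
```

View pics/w1.png

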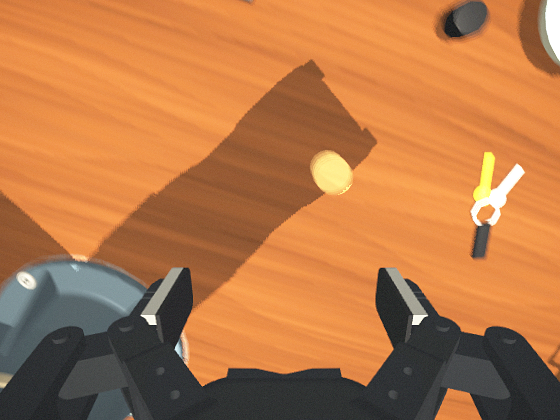

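The wrist view shows the spool at (331,172), the keys at (485,210) and the plug at (465,18). Next I'll look at the pump from close up.

Emit:
arm_command([
  {"dx":33,"dy":-33,"dz":0,"spin":0},
  {"dx":33,"dy":-33,"dz":0,"spin":0},
  {"dx":33,"dy":-33,"dz":0,"spin":0},
  {"dx":33,"dy":-33,"dz":0,"spin":0},
  {"dx":33,"dy":-33,"dz":0,"spin":0},
  {"dx":33,"dy":-33,"dz":0,"spin":0},
  {"dx":0,"dy":0,"dz":0,"spin":0},
  {"dx":0,"dy":0,"dz":0,"spin":0},
])

```text
t: 4.0
position: [0.457, 0.0669, 0.4046]
tool_rot: [0.986, 0.166, -0.0, 0.0]
ft_force: [0.0, -0.9, 0.7]
opening: 1.0
grip_force: 0.0
```

Run:
```python
from h import *
f=grab("wrist");save(f,"w2.png");print(state()["position"])
pts(f,[("hub",.125),("knob",.1445),("port",.118)])
```

```text
[0.45689636 0.06670798 0.40466979]
hub 0.78 [245.   48.2] [0.5586 0.1312 0.125 ]
knob 0.56 [257.7 143.8] [0.5    0.1012 0.1445]
port 0.79 [452.4 124.2] [ 0.5617 -0.037   0.118 ]
```

View pics/w2.png

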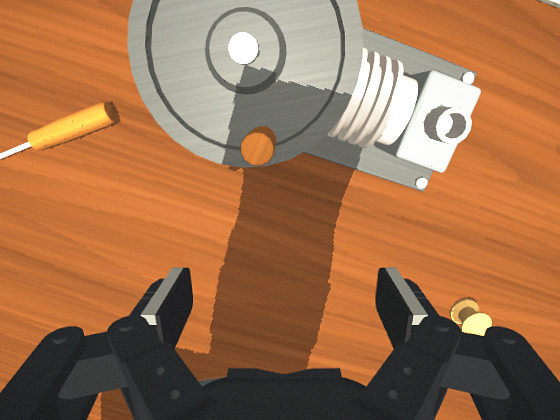

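The wrist view shows the hub at (243,48), the knob at (258,146) and the port at (450,125). Hub to knob measures 66 mm and hub to port 168 mm, both consistent with the given sizes. I'll turn the tool half round so the wrist keeps range for the stroke, then go over the knob.

Emit:
arm_command([
  {"dx":0,"dy":0,"dz":0,"spin":-0.182},
  {"dx":0,"dy":0,"dz":0,"spin":-0.182},
  {"dx":0,"dy":0,"dz":0,"spin":-0.182},
  {"dx":0,"dy":0,"dz":0,"spin":-0.182},
  {"dx":0,"dy":0,"dz":0,"spin":-0.182},
  {"dx":0,"dy":0,"dz":0,"spin":-0.182},
  {"dx":0,"dy":0,"dz":0,"spin":-0.182},
  {"dx":0,"dy":0,"dz":0,"spin":-0.182},
  {"dx":0,"dy":0,"dz":0,"spin":-0.182},
  {"dx":0,"dy":0,"dz":0,"spin":-0.182},
  {"dx":0,"dy":0,"dz":0,"spin":-0.182},
  {"dx":0,"dy":0,"dz":0,"spin":-0.182},
])

```text
t: 5.7
position: [0.4569, 0.0673, 0.4049]
tool_rot: [0.304, 0.953, 0.0, 0.0]
ft_force: [0.4, 0.2, -0.7]
opening: 1.0
grip_force: 0.0
```

Emit:
arm_command([
  {"dx":0,"dy":0,"dz":0,"spin":-0.182},
  {"dx":0,"dy":0,"dz":0,"spin":-0.182},
  {"dx":0,"dy":0,"dz":0,"spin":-0.182},
  {"dx":0,"dy":0,"dz":0,"spin":-0.182},
  {"dx":0,"dy":0,"dz":0,"spin":-0.182},
  {"dx":0,"dy":0,"dz":0,"spin":-0.182},
  {"dx":-27,"dy":5.5,"dz":0,"spin":0},
  {"dx":-27,"dy":5.5,"dz":0,"spin":0},
  {"dx":0,"dy":0,"dz":20,"spin":0},
  {"dx":0,"dy":0,"dz":0,"spin":0},
  {"dx":0,"dy":0,"dz":0,"spin":0},
])

```text
t: 7.08
position: [0.5001, 0.1017, 0.3854]
tool_rot: [-0.232, 0.973, -0.0, 0.0]
ft_force: [-0.3, -0.4, 0.0]
opening: 0.999
grip_force: 0.0
```

Run:
```python
from h import *
s=state();f=grab("wrist");save(f,"w3.png");print(s["t"],s["joint_positions"].round(3),s["position"],R.from_quat(s["tool_rot"]).as_matrix().round(4))
pts(f,[("hub",.125),("knob",.1445),("port",.118)])
P=np.array(s["position"]);
for z in (.172,.1445,.134): print(z,proj(f,[P[0],P[1],z]))
```

```text
7.075 [ 0.201  0.238 -0.051  1.281 -0.    -0.268] [0.50008349 0.10168501 0.38543733] [[-8.923e-01 -4.515e-01  4.000e-04]
 [-4.515e-01  8.923e-01  0.000e+00]
 [-4.000e-04 -2.000e-04 -1.000e+00]]
hub 0.96 [283.8 286.9] [0.5573 0.1309 0.125 ]
knob 0.83 [278.2 221.6] [0.5016 0.0982 0.1445]
port 0.92 [ 88.7 201.7] [ 0.5633 -0.038   0.118 ]
port 0.3 [276.7 220.7] [0.5105 0.1009 0.118 ]
0.172 [283.68388345 237.67056719]
0.1445 [283.6518867  221.92502234]
0.134 [283.64154543 216.83447716]
```

View pics/w3.png

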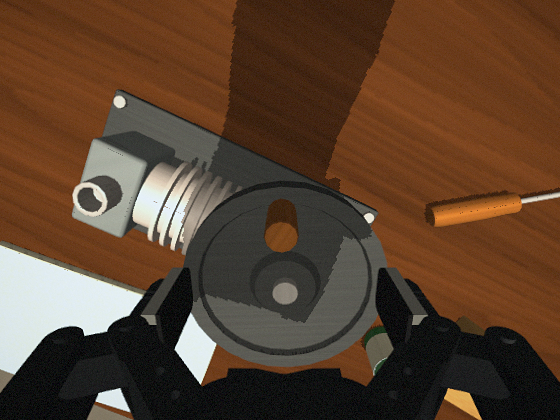

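The view shows the knob top at (282,238). The tool axis projects to (284,238) at that height, so the tool is aligned and I'll descend and close gently.

Emit:
arm_command([
  {"dx":0,"dy":0,"dz":25,"spin":0},
  {"dx":0,"dy":0,"dz":25,"spin":0},
  {"dx":0,"dy":0,"dz":20,"spin":0},
  {"dx":0,"dy":0,"dz":9,"spin":0},
  {"dx":0,"dy":0,"dz":0,"spin":0},
  {"dx":0,"dy":0,"dz":0,"spin":0},
])

```text
t: 8.02
position: [0.5005, 0.1023, 0.3066]
tool_rot: [-0.232, 0.973, 0.0, 0.001]
ft_force: [0.2, -0.6, -0.6]
opening: 0.999
grip_force: 0.0
```

Emit:
arm_command([
  {"dx":0,"dy":0,"dz":0,"spin":0},
  {"dx":0,"dy":0,"dz":0,"spin":0},
  {"dx":0,"dy":0,"dz":0,"spin":0},
  {"dx":0,"dy":0,"dz":0,"spin":0},
  {"dx":0,"dy":0,"dz":0,"spin":0},
  {"dx":0,"dy":0,"dz":0,"spin":0},
  {"dx":0,"dy":0,"dz":0,"spin":0},
  {"dx":0,"dy":0,"dz":0,"spin":0},
], grip=-1, newtons=35)

```text
t: 9.02
position: [0.5003, 0.102, 0.3059]
tool_rot: [-0.232, 0.973, -0.0, 0.0]
ft_force: [-1.2, -4.7, 5.0]
opening: 0.244
grip_force: 34.4
```

Emit:
arm_command([
  {"dx":-0.08,"dy":3.25,"dz":0,"spin":0.05},
  {"dx":-0.08,"dy":3.25,"dz":0,"spin":0.05},
])

```text
t: 9.28
position: [0.4977, 0.1078, 0.3059]
tool_rot: [-0.183, 0.983, -0.001, 0.0]
ft_force: [-0.5, -8.3, 5.3]
opening: 0.246
grip_force: 34.5
```

Emit:
arm_command([
  {"dx":-0.08,"dy":3.25,"dz":0,"spin":0.05},
  {"dx":-0.08,"dy":3.25,"dz":0,"spin":0.05},
])

```text
t: 9.52
position: [0.4956, 0.1139, 0.3059]
tool_rot: [-0.133, 0.991, -0.001, 0.0]
ft_force: [0.1, -8.8, 5.6]
opening: 0.243
grip_force: 34.5
```

Emit:
arm_command([
  {"dx":-0.08,"dy":3.25,"dz":0,"spin":0.05},
  {"dx":-0.08,"dy":3.25,"dz":0,"spin":0.05},
])

```text
t: 9.78
position: [0.4941, 0.1202, 0.3059]
tool_rot: [-0.083, 0.997, -0.001, 0.0]
ft_force: [-1.9, -9.9, 5.1]
opening: 0.251
grip_force: 34.6
```

Emit:
arm_command([
  {"dx":-0.08,"dy":3.25,"dz":0,"spin":0.05},
  {"dx":-0.08,"dy":3.25,"dz":0,"spin":0.05},
])

```text
t: 10.02
position: [0.4932, 0.1265, 0.3059]
tool_rot: [-0.034, 0.999, -0.001, -0.0]
ft_force: [-2.7, -11.4, 6.4]
opening: 0.251
grip_force: 34.7
```

Emit:
arm_command([
  {"dx":-0.08,"dy":3.25,"dz":0,"spin":0.05},
  {"dx":-0.08,"dy":3.25,"dz":0,"spin":0.05},
])

```text
t: 10.28
position: [0.493, 0.133, 0.3058]
tool_rot: [0.016, 1.0, -0.001, -0.0]
ft_force: [-3.0, -11.8, 7.3]
opening: 0.248
grip_force: 34.8
```

Emit:
arm_command([
  {"dx":-0.08,"dy":3.25,"dz":0,"spin":0.05},
  {"dx":-0.08,"dy":3.25,"dz":0,"spin":0.05},
])

```text
t: 10.52
position: [0.4934, 0.1394, 0.3058]
tool_rot: [0.066, 0.998, -0.001, -0.0]
ft_force: [-3.9, -12.3, 8.8]
opening: 0.243
grip_force: 34.9
```

Emit:
arm_command([
  {"dx":-0.08,"dy":3.25,"dz":0,"spin":0.05},
  {"dx":-0.08,"dy":3.25,"dz":0,"spin":0.05},
])

```text
t: 10.78
position: [0.4945, 0.1458, 0.3058]
tool_rot: [0.116, 0.993, -0.001, -0.0]
ft_force: [-5.6, -11.1, 10.0]
opening: 0.249
grip_force: 34.9
```

Emit:
arm_command([
  {"dx":-0.08,"dy":3.25,"dz":0,"spin":0.05},
  {"dx":-0.08,"dy":3.25,"dz":0,"spin":0.05},
])

```text
t: 11.02
position: [0.4962, 0.152, 0.3057]
tool_rot: [0.166, 0.986, -0.001, -0.0]
ft_force: [-6.3, -12.6, 9.1]
opening: 0.247
grip_force: 35.0
```

Emit:
arm_command([
  {"dx":-0.08,"dy":3.25,"dz":0,"spin":0.05},
  {"dx":-0.08,"dy":3.25,"dz":0,"spin":0.05},
])

```text
t: 11.28
position: [0.4985, 0.158, 0.3057]
tool_rot: [0.215, 0.977, -0.001, -0.0]
ft_force: [-7.2, -11.8, 11.3]
opening: 0.249
grip_force: 35.0
```

Emit:
arm_command([
  {"dx":-0.08,"dy":3.25,"dz":0,"spin":0.05},
  {"dx":-0.08,"dy":3.25,"dz":0,"spin":0.05},
])

```text
t: 11.52
position: [0.5015, 0.1638, 0.3057]
tool_rot: [0.263, 0.965, -0.001, -0.0]
ft_force: [-9.0, -11.7, 11.2]
opening: 0.249
grip_force: 35.1
```

Emit:
arm_command([
  {"dx":-0.08,"dy":3.25,"dz":0,"spin":0.05},
  {"dx":-0.08,"dy":3.25,"dz":0,"spin":0.05},
])

```text
t: 11.78
position: [0.505, 0.1693, 0.3057]
tool_rot: [0.311, 0.95, -0.001, -0.001]
ft_force: [-9.0, -10.5, 12.2]
opening: 0.248
grip_force: 35.2
```

Emit:
arm_command([
  {"dx":-0.08,"dy":3.25,"dz":0,"spin":0.05},
  {"dx":-0.08,"dy":3.25,"dz":0,"spin":0.05},
])

```text
t: 12.02
position: [0.509, 0.1744, 0.3057]
tool_rot: [0.358, 0.934, -0.001, -0.001]
ft_force: [-9.2, -9.9, 12.1]
opening: 0.248
grip_force: 35.2
```

Emit:
arm_command([
  {"dx":-0.08,"dy":3.25,"dz":0,"spin":0.05},
  {"dx":-0.08,"dy":3.25,"dz":0,"spin":0.05},
])

```text
t: 12.28
position: [0.5136, 0.179, 0.3057]
tool_rot: [0.404, 0.915, -0.001, -0.001]
ft_force: [-9.7, -8.8, 11.1]
opening: 0.248
grip_force: 35.2
```

Emit:
arm_command([
  {"dx":-0.08,"dy":3.25,"dz":0,"spin":0.05},
  {"dx":-0.08,"dy":3.25,"dz":0,"spin":0.05},
])

```text
t: 12.52
position: [0.5186, 0.1833, 0.3057]
tool_rot: [0.45, 0.893, -0.001, -0.001]
ft_force: [-10.2, -8.6, 10.9]
opening: 0.247
grip_force: 35.1
```

Emit:
arm_command([
  {"dx":-0.08,"dy":3.25,"dz":0,"spin":0.05},
  {"dx":-0.08,"dy":3.25,"dz":0,"spin":0.05},
])

```text
t: 12.78
position: [0.524, 0.1869, 0.3057]
tool_rot: [0.494, 0.87, -0.001, -0.001]
ft_force: [-9.7, -7.1, 10.3]
opening: 0.248
grip_force: 35.1
```

Emit:
arm_command([
  {"dx":-0.08,"dy":3.25,"dz":0,"spin":0.05},
  {"dx":-0.08,"dy":3.25,"dz":0,"spin":0.05},
])

```text
t: 13.02
position: [0.5297, 0.19, 0.3057]
tool_rot: [0.537, 0.844, -0.001, -0.001]
ft_force: [-9.3, -6.8, 9.7]
opening: 0.25
grip_force: 35.0
```

Run:
```python
from h import *
s=state();print(s["joint_positions"].round(3),s["ft_force"],s["ft_torque"],-s["ft_force"]@R.from_quat(s["tool_rot"]).as_matrix())
```

```text
[ 0.345  0.379 -0.062  1.133 -0.     1.477] [-9.30355061 -6.76167261  9.72715155] [-1.44599861  1.86399246 -0.16186851] [ 2.1770404  11.31661339  9.69992289]
```

Emit:
arm_command([
  {"dx":-0.08,"dy":3.25,"dz":0,"spin":0.05},
  {"dx":-0.08,"dy":3.25,"dz":0,"spin":0.05},
])

```text
t: 13.28
position: [0.5358, 0.1926, 0.3057]
tool_rot: [0.578, 0.816, -0.001, -0.001]
ft_force: [-8.7, -6.5, 9.3]
opening: 0.244
grip_force: 35.0
```

Emit:
arm_command([
  {"dx":-0.08,"dy":3.25,"dz":0,"spin":0.05},
])

```text
t: 13.4
position: [0.5389, 0.1936, 0.3057]
tool_rot: [0.598, 0.801, -0.001, -0.001]
ft_force: [-9.1, -5.8, 8.6]
opening: 0.247
grip_force: 34.9
```

Emit:
arm_command([
  {"dx":-0.08,"dy":3.25,"dz":0,"spin":0.05},
])

```text
t: 13.52
position: [0.5421, 0.1945, 0.3057]
tool_rot: [0.618, 0.786, -0.001, -0.001]
ft_force: [-8.4, -5.2, 9.4]
opening: 0.247
grip_force: 34.9
```

Emit:
arm_command([
  {"dx":-0.08,"dy":3.25,"dz":0,"spin":0.05},
])

```text
t: 13.65
position: [0.5453, 0.1952, 0.3057]
tool_rot: [0.638, 0.77, -0.001, -0.0]
ft_force: [-7.8, -5.0, 8.9]
opening: 0.249
grip_force: 34.9
```

```bash
cat >> h.py <<'E'
def feel():
    s=state();m=R.from_quat(s["tool_rot"]).as_matrix()
    F=-s["ft_force"];M=-s["ft_torque"];r=np.array(s["position"])-[.558,.1315,.3]
    tz=r[0]*F[1]-r[1]*F[0]
    print(s["t"],"q angle",np.degrees(np.arctan2(m[1,0],m[0,0])).round(1),"tool F",(F@m).round(2),"M",M.round(3),"r",r[:2].round(4),"push",round(F@m[:,1],2),"eff",round(-(tz+M[2])/.065,2), "j6",s["joint_positions"][5].round(2))
E
python3 -c "from h import *; feel()"
```

```text
13.65 q angle 100.8 tool F [3.49 8.58 8.88] M [ 1.095 -1.624  0.319] r [-0.0127  0.0637] push 8.58 eff 3.67 j6 1.73
```

Emit:
arm_command([
  {"dx":-0.08,"dy":3.25,"dz":0,"spin":0.05},
])

```text
t: 13.78
position: [0.5485, 0.1957, 0.3057]
tool_rot: [0.657, 0.754, -0.001, -0.0]
ft_force: [-8.2, -4.3, 7.7]
opening: 0.25
grip_force: 34.8
```

```bash
python3 -c "from h import *; feel()"
```

```text
13.775 q angle 97.9 tool F [3.14 8.73 7.73] M [ 1.007 -1.616  0.369] r [-0.0095  0.0642] push 8.73 eff 3.06 j6 1.78
```

The grip carries a twisting moment of 0.37 Nm, which distorts the reading. I'll ease the fingers to a loose cage, about 1.5 mm either side, so a kick is bounded and the push reads cleanly.

Emit:
arm_command([
  {"dx":0,"dy":0,"dz":0,"spin":0},
  {"dx":0,"dy":0,"dz":0,"spin":0},
])

```text
t: 14.02
position: [0.5488, 0.1958, 0.3057]
tool_rot: [0.656, 0.755, -0.0, -0.0]
ft_force: [-4.1, -3.5, 5.7]
opening: 0.25
grip_force: 34.5
```

```bash
python3 -c "from h import *; feel()"
```

```text
14.025 q angle 98.0 tool F [2.89 4.57 5.71] M [ 0.781 -0.765  0.302] r [-0.0092  0.0643] push 4.57 eff -0.08 j6 1.77
```

Emit:
arm_command([
  {"dx":0,"dy":0,"dz":0,"spin":0},
  {"dx":0,"dy":0,"dz":0,"spin":0},
  {"dx":0,"dy":0,"dz":0,"spin":0},
  {"dx":0,"dy":0,"dz":0,"spin":0},
], grip=-0.43)

```text
t: 14.52
position: [0.5491, 0.196, 0.3057]
tool_rot: [0.656, 0.755, 0.0, -0.0]
ft_force: [0.5, 1.0, -0.5]
opening: 0.287
grip_force: 0.0
```

```bash
python3 -c "from h import *; feel()"
```

```text
14.525 q angle 98.0 tool F [-0.93 -0.59 -0.47] M [-0.01   0.072 -0.001] r [-0.0089  0.0645] push -0.59 eff -0.57 j6 1.77
```

Emit:
arm_command([
  {"dx":0,"dy":1.6,"dz":0,"spin":0.02},
])

```text
t: 14.65
position: [0.5505, 0.1962, 0.3057]
tool_rot: [0.664, 0.748, -0.0, -0.0]
ft_force: [-2.8, -0.0, 0.7]
opening: 0.283
grip_force: 1.1
```

```bash
python3 -c "from h import *; feel()"
```

```text
14.65 q angle 96.8 tool F [-0.29  2.78  0.69] M [ 0.021 -0.45  -0.036] r [-0.0075  0.0647] push 2.78 eff 3.35 j6 1.79
```

Emit:
arm_command([
  {"dx":0,"dy":1.6,"dz":0,"spin":0.02},
])

```text
t: 14.78
position: [0.5523, 0.1964, 0.3057]
tool_rot: [0.671, 0.741, -0.0, -0.0]
ft_force: [-2.6, 0.2, 0.8]
opening: 0.287
grip_force: 1.1
```

```bash
python3 -c "from h import *; feel()"
```

```text
14.775 q angle 95.6 tool F [-0.44  2.62  0.77] M [ 0.058 -0.43   0.014] r [-0.0057  0.0649] push 2.62 eff 2.42 j6 1.81
```

Emit:
arm_command([
  {"dx":0,"dy":1.6,"dz":0,"spin":0.02},
])

```text
t: 14.9
position: [0.554, 0.1966, 0.3057]
tool_rot: [0.679, 0.734, 0.0, -0.0]
ft_force: [-2.1, 0.1, 1.3]
opening: 0.283
grip_force: 0.9
```

```bash
python3 -c "from h import *; feel()"
```

```text
14.9 q angle 94.5 tool F [-0.24  2.06  1.29] M [-0.012 -0.384 -0.019] r [-0.004   0.0651] push 2.06 eff 2.36 j6 1.83
```

Caged, the moving push has faded to about 2.3 N with no push while standing, so the wheel is about 0.14 rad past dead centre. I'm letting go and lifting clear.

Emit:
arm_command([
  {"dx":0,"dy":0,"dz":0,"spin":0},
  {"dx":0,"dy":0,"dz":0,"spin":0},
])

```text
t: 15.15
position: [0.554, 0.1966, 0.3057]
tool_rot: [0.678, 0.735, 0.0, 0.0]
ft_force: [0.6, -0.3, 0.9]
opening: 0.285
grip_force: 0.0
```

Emit:
arm_command([
  {"dx":0,"dy":0,"dz":0,"spin":0},
  {"dx":0,"dy":0,"dz":0,"spin":0},
  {"dx":0,"dy":0,"dz":0,"spin":0},
  {"dx":0,"dy":0,"dz":0,"spin":0},
  {"dx":0,"dy":0,"dz":0,"spin":0},
  {"dx":0,"dy":0,"dz":0,"spin":0},
], grip=0.3)

```text
t: 15.9
position: [0.5539, 0.1966, 0.3057]
tool_rot: [0.678, 0.735, 0.0, 0.0]
ft_force: [-0.1, -0.8, -0.4]
opening: 0.651
grip_force: 0.0
```

Emit:
arm_command([
  {"dx":0,"dy":0,"dz":-30,"spin":0},
  {"dx":0,"dy":0,"dz":-35,"spin":0},
  {"dx":0,"dy":0,"dz":-35,"spin":0},
  {"dx":0,"dy":0,"dz":0,"spin":0},
  {"dx":0,"dy":0,"dz":0,"spin":0},
])

```text
t: 16.52
position: [0.5539, 0.1966, 0.4051]
tool_rot: [0.678, 0.735, -0.0, -0.0]
ft_force: [0.2, -0.5, -0.9]
opening: 0.649
grip_force: 0.0
```

Run:
```python
from h import *
feel();f=grab("wrist");print(state()["position"])
pts(f,[("hub",.125),("knob",.1445),("port",.118)])
```

```text
16.525 q angle 94.6 tool F [ 0.49 -0.17 -0.86] M [-0.032 -0.027 -0.012] r [-0.0041  0.0651] push -0.17 eff -0.0 j6 1.83
[0.55374702 0.19654273 0.40474239]
hub 0.83 [280.  274.1] [0.5558 0.1333 0.125 ]
knob 0.68 [279.1 212.7] [0.5505 0.1966 0.1445]
```

The knob stayed where I left it, at (0.551, 0.197). Now over to the plug.

Emit:
arm_command([
  {"dx":-41,"dy":-4.5,"dz":0,"spin":0},
  {"dx":-41,"dy":-4.5,"dz":0,"spin":0},
  {"dx":-41,"dy":-4.5,"dz":0,"spin":0},
  {"dx":-41,"dy":-4.5,"dz":0,"spin":0},
  {"dx":-41,"dy":-4.5,"dz":0,"spin":0},
  {"dx":-41,"dy":-4.5,"dz":0,"spin":0},
  {"dx":-41,"dy":-4.5,"dz":0,"spin":0},
  {"dx":-41,"dy":-4.5,"dz":0,"spin":0},
  {"dx":-41,"dy":-4.5,"dz":0,"spin":0},
  {"dx":-41,"dy":-4.5,"dz":0,"spin":0},
  {"dx":-41,"dy":-4.5,"dz":0,"spin":0},
  {"dx":-44,"dy":-4.5,"dz":0,"spin":0},
])

```text
t: 18.23
position: [0.5393, -0.3024, 0.4052]
tool_rot: [0.678, 0.735, -0.0, -0.0]
ft_force: [1.4, 1.0, 0.0]
opening: 0.653
grip_force: 0.0
```

Emit:
arm_command([
  {"dx":0,"dy":0,"dz":40,"spin":0},
  {"dx":0,"dy":0,"dz":40,"spin":0},
  {"dx":0,"dy":0,"dz":0,"spin":0},
  {"dx":0,"dy":0,"dz":0,"spin":0},
])

```text
t: 18.73
position: [0.5399, -0.3012, 0.3272]
tool_rot: [0.678, 0.735, 0.0, 0.001]
ft_force: [0.3, 0.4, -0.3]
opening: 0.646
grip_force: 0.0
```

Run:
```python
from h import *
s=state();f=grab("wrist");save(f,"w4.png");print(s["t"],s["position"],R.from_quat(s["tool_rot"]).as_matrix().round(4)[:2,:2])
pts(f,[("plug_mid",.023)])
for r in nets.regions_of("plug",f)[:1]:
    c,ra=cv2.minEnclosingCircle(np.argwhere(r["pixels"])[:,::-1].astype(np.float32));print("region",r["confidence"],np.array(r["rect"])*[560,420,560,420],c,ra)
P=s["position"]
for z in (.046,.023): print(z,proj(f,[P[0],P[1],z]))
```

```text
18.725 [ 0.53989565 -0.301168    0.32715967] [[-0.0801  0.9968]
 [ 0.9968  0.0801]]
plug_mid 0.67 [ 84.6 102. ] [ 0.3692 -0.2327  0.023 ]
plug_mid 0.56 [283.  196.5] [ 0.5398 -0.3009  0.023 ]
region 0.73 [262.92  178.08   44.912  44.604] (287.27777099609375, 199.05555725097656) 22.67833709716797
0.046 [283.10450708 204.69280759]
0.023 [283.13777015 196.83237572]
```

View pics/w4.png

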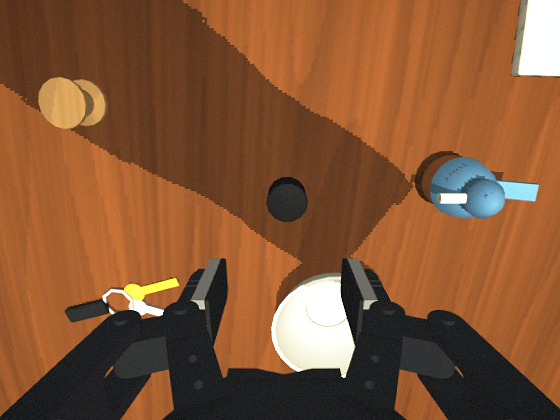

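The wrist view shows the plug at (287,201) and the bowl at (325,325), with the bird at (470,190). The plug lies about 3.5 mm along tool +y from the axis, so I'll correct, descend and grip its head.

Emit:
arm_command([
  {"dx":1,"dy":3.5,"dz":30,"spin":0},
  {"dx":0,"dy":0,"dz":40,"spin":0},
  {"dx":0,"dy":0,"dz":35,"spin":0},
  {"dx":0,"dy":0,"dz":20,"spin":0},
  {"dx":0,"dy":0,"dz":9,"spin":0},
  {"dx":0,"dy":0,"dz":0,"spin":0},
  {"dx":0,"dy":0,"dz":0,"spin":0},
])

```text
t: 19.75
position: [0.5435, -0.3001, 0.193]
tool_rot: [0.678, 0.735, 0.0, 0.001]
ft_force: [0.4, 0.5, 0.0]
opening: 0.652
grip_force: 0.0
```

Emit:
arm_command([
  {"dx":0,"dy":0,"dz":0,"spin":0},
  {"dx":0,"dy":0,"dz":0,"spin":0},
  {"dx":0,"dy":0,"dz":0,"spin":0},
  {"dx":0,"dy":0,"dz":0,"spin":0},
  {"dx":0,"dy":0,"dz":0,"spin":0},
  {"dx":0,"dy":0,"dz":0,"spin":0},
  {"dx":0,"dy":0,"dz":0,"spin":0},
], grip=-1, newtons=30)

```text
t: 20.62
position: [0.5433, -0.3, 0.1925]
tool_rot: [0.678, 0.735, 0.0, 0.001]
ft_force: [-1.0, -0.2, 6.5]
opening: 0.382
grip_force: 29.9
```

Emit:
arm_command([
  {"dx":0,"dy":0,"dz":-30,"spin":0},
  {"dx":0,"dy":0,"dz":-50,"spin":0},
  {"dx":0,"dy":0,"dz":-50,"spin":0},
  {"dx":0,"dy":0,"dz":-50,"spin":0},
  {"dx":0,"dy":0,"dz":0,"spin":0},
  {"dx":0,"dy":0,"dz":0,"spin":0},
])

```text
t: 21.38
position: [0.5429, -0.2998, 0.3711]
tool_rot: [0.678, 0.735, -0.0, -0.0]
ft_force: [-0.5, 0.0, -1.4]
opening: 0.388
grip_force: 30.1
```

Run:
```python
from h import *
s=state();f=grab("wrist");save(f,"w5.png");print(s["t"],s["position"],s["joint_positions"][5])
P=np.array(s["position"]);
uv=np.array(nets.place_of("plug_mid",f)[0]["location"])*[560,420]; print(uv)
zt=P[2]-.193
for z in (.046,.023,0): print(z,proj(f,[P[0],P[1],z+zt]))
print(at_z(f,uv,zt+.023)-P)
for r in nets.regions_of("plug",f)[:1]: print(r["confidence"],np.array(r["rect"])*[560,420,560,420])
```

```text
21.375 [ 0.54293849 -0.29981285  0.37110587] 0.986225719916631
[283.08  276.192]
0.046 [283.18612463 300.9031158 ]
0.023 [283.29911073 273.59444136]
0 [283.38508022 252.8302309 ]
[ 9.07745436e-06 -1.44841784e-03 -1.70000000e-01]
0.58 [241.416 240.702  86.072  92.19 ]
```

View pics/w5.png

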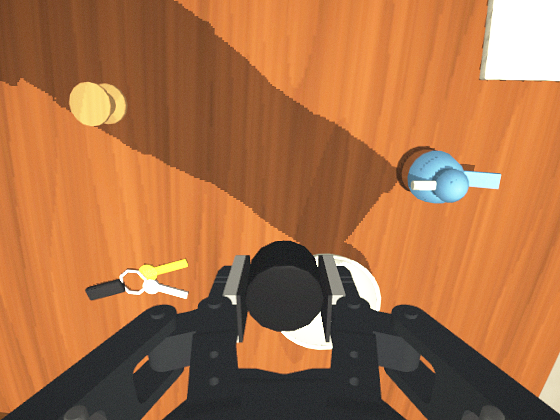

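The plug is held upright, its top at (285,299) between the pads and on the tool axis to within about 1 mm. Next I'll look at the port from beside it.

Emit:
arm_command([
  {"dx":40,"dy":7,"dz":0,"spin":0},
  {"dx":40,"dy":7,"dz":0,"spin":0},
  {"dx":40,"dy":7,"dz":5,"spin":0},
  {"dx":40,"dy":7,"dz":5,"spin":0},
  {"dx":40,"dy":7,"dz":5,"spin":0},
  {"dx":0,"dy":0,"dz":5,"spin":0},
  {"dx":0,"dy":0,"dz":0,"spin":0},
  {"dx":0,"dy":0,"dz":0,"spin":0},
])

```text
t: 22.52
position: [0.5618, -0.0985, 0.3516]
tool_rot: [0.679, 0.734, -0.0, -0.0]
ft_force: [0.4, 0.2, -0.4]
opening: 0.387
grip_force: 30.1
```

Run:
```python
from h import *
s=state();f=grab("wrist");print(s["t"],s["position"],s["ft_force"])
pts(f,[("port",.118),("hub",.125),("knob",.1445)])
uv=np.array(nets.place_of("port",f)[0]["location"])*[560,420]
x0,y0=int(uv[0]-60),int(max(uv[1]-60,0));c=f["img"][y0:y0+120,x0:x0+120]
c=cv2.resize(c,None,fx=5,fy=5,interpolation=cv2.INTER_CUBIC);print("crop origin",x0,y0,c.shape)
cv2.imwrite("pics/p1.png",c[:,:,::-1])
```

```text
22.525 [ 0.56183125 -0.09854053  0.35156643] [ 0.36144878  0.20622129 -0.43793063]
port 0.63 [286.9 137.3] [ 0.5592 -0.0395  0.118 ]
hub 0.16 [ 97.9 282.8] [ 0.4335 -0.1498  0.125 ]
crop origin 226 77 (600, 600, 3)
```

View pics/p1.png

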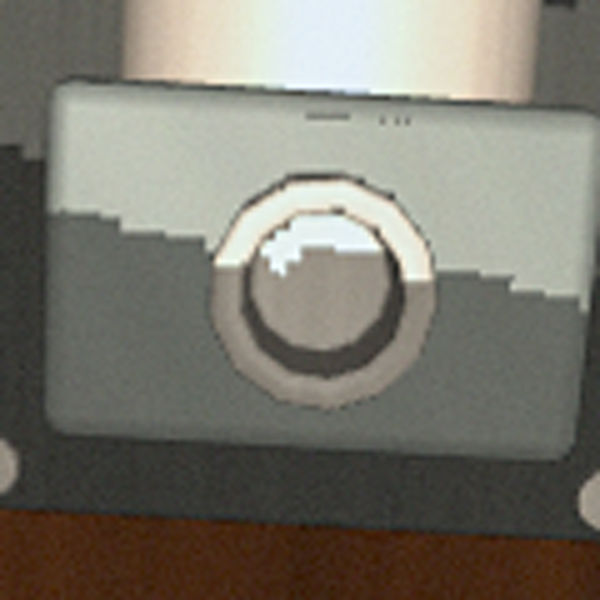

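The crop shows the port's rim centred at crop (324,293), which is image pixel (290.3,135.2). That puts the port at about (0.561, -0.038). I'll move above it and lower slowly, watching the force.

Emit:
arm_command([
  {"dx":30,"dy":1.7,"dz":0,"spin":0},
  {"dx":29.8,"dy":1.8,"dz":0,"spin":0},
  {"dx":0,"dy":0,"dz":12,"spin":0},
  {"dx":0,"dy":0,"dz":12,"spin":0},
  {"dx":0,"dy":0,"dz":10,"spin":0},
  {"dx":0,"dy":0,"dz":0,"spin":0},
  {"dx":0,"dy":0,"dz":0,"spin":0},
])

```text
t: 23.65
position: [0.5607, -0.0382, 0.3179]
tool_rot: [0.678, 0.735, 0.0, 0.0]
ft_force: [-0.4, 0.6, -0.5]
opening: 0.388
grip_force: 30.1
```

Run:
```python
from h import *
s=state();f=grab("wrist");print(s["t"],s["position"],s["ft_force"],s["ft_torque"])
print(at_z(f,(0,0),.1)*0)
c=f["img"][150:340,180:390];c=cv2.resize(c,None,fx=3,fy=3,interpolation=cv2.INTER_CUBIC)
cv2.imwrite("pics/p2.png",cv2.convertScaleAbs(c[:,:,::-1],alpha=1.8,beta=20))
```

```text
23.65 [ 0.56070953 -0.03820053  0.31789522] [-0.36013247  0.58177613 -0.53503995] [-0.00135291 -0.0036818  -0.05101811]
[0. 0. 0.]
```

View pics/p2.png

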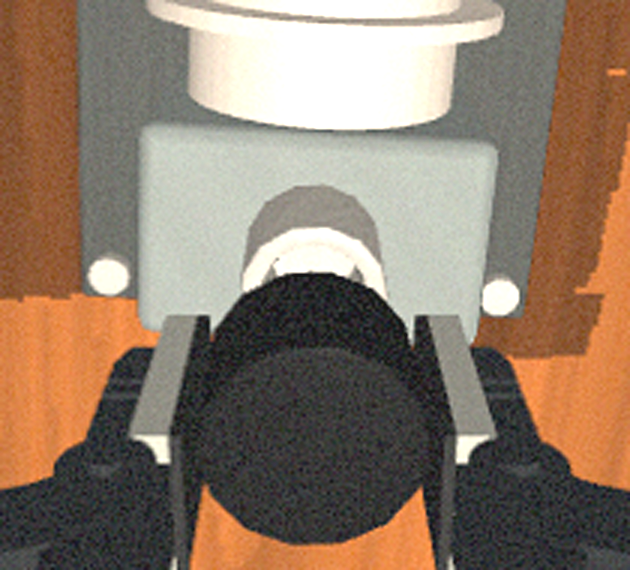

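The crop shows the tube ring centred at column 314 and the plug head at about 314, so they are aligned sideways. I'll check the depth axis numerically from the far edges, with the ring top at crop row 228 and the head underside at row 272.

Run:
```python
from h import *
s=state();f=grab("wrist");P=np.array(s["position"]);m=R.from_quat(s["tool_rot"]).as_matrix();ux=m[:,0];ft=P[2]-.193
def crop(p): return ((proj(f,p)-[180,150])*3).round(1)
a=np.array([P[0],P[1],0])
def ell(c,r,z): return np.array([crop(c+r*np.array([np.cos(t),np.sin(t),0])+[0,0,z]) for t in np.linspace(0,6.28,90)])
for n,r,z in (("ring",.0145,.118),("bore",.010,.118),("headbot",.017,ft+.020),("headtop",.017,ft+.046)):
    e=ell(a,r,z);e2=ell(a+ux*.001,r,z);print(n,"top",e[:,1].min(),"bot",e[:,1].max(),"L/R",e[:,0].min(),e[:,0].max(),"top if +1mm x",e2[:,1].min())
```

```text
ring top 221.4 bot 358.7 L/R 233.9 384.5 top if +1mm x 216.5
bore top 243.7 bot 338.3 L/R 257.3 361.1 top if +1mm x 238.8
headbot top 267.3 bot 448.9 L/R 206.5 411.2 top if +1mm x 261.5
headtop top 344.8 bot 550.8 L/R 187.8 429.2 top if +1mm x 338.2
```

Emit:
arm_command([
  {"dx":-0.4,"dy":0,"dz":3,"spin":0},
  {"dx":0,"dy":0,"dz":2,"spin":0},
  {"dx":0,"dy":0,"dz":0,"spin":0},
])

```text
t: 24.12
position: [0.5606, -0.0382, 0.3125]
tool_rot: [0.678, 0.735, -0.0, -0.0]
ft_force: [0.2, -0.6, -0.4]
opening: 0.387
grip_force: 30.1
```

Emit:
arm_command([
  {"dx":0,"dy":0,"dz":1,"spin":0},
  {"dx":0,"dy":0,"dz":1,"spin":0},
])

```text
t: 24.38
position: [0.5607, -0.0382, 0.3107]
tool_rot: [0.678, 0.735, 0.0, 0.0]
ft_force: [0.1, 1.2, -1.1]
opening: 0.388
grip_force: 30.1
```

Emit:
arm_command([
  {"dx":0,"dy":0,"dz":1,"spin":0},
  {"dx":0,"dy":0,"dz":0,"spin":0},
])

```text
t: 24.62
position: [0.5606, -0.0382, 0.3096]
tool_rot: [0.678, 0.735, -0.0, -0.0]
ft_force: [-0.7, -0.8, -0.4]
opening: 0.389
grip_force: 30.1
```

Emit:
arm_command([
  {"dx":0,"dy":0,"dz":1,"spin":0},
  {"dx":0,"dy":0,"dz":0,"spin":0},
])

```text
t: 24.88
position: [0.5606, -0.0382, 0.3086]
tool_rot: [0.678, 0.735, -0.0, -0.0]
ft_force: [1.3, 0.2, -0.6]
opening: 0.385
grip_force: 30.1
```

The foot is 2 mm below the mouth with no contact force, so it has entered the bore.

Emit:
arm_command([
  {"dx":0,"dy":0,"dz":1.5,"spin":0},
  {"dx":0,"dy":0,"dz":1.5,"spin":0},
])

```text
t: 25.12
position: [0.5609, -0.0383, 0.3058]
tool_rot: [0.678, 0.735, 0.0, 0.0]
ft_force: [1.7, -1.4, 0.6]
opening: 0.387
grip_force: 30.2
```

Emit:
arm_command([
  {"dx":0,"dy":0,"dz":1.5,"spin":0},
  {"dx":0,"dy":0,"dz":1.5,"spin":0},
])

```text
t: 25.38
position: [0.5609, -0.0384, 0.3028]
tool_rot: [0.678, 0.735, 0.0, 0.0]
ft_force: [2.9, -4.0, 1.9]
opening: 0.389
grip_force: 30.2
```

Emit:
arm_command([
  {"dx":0,"dy":0,"dz":1.5,"spin":0},
  {"dx":0,"dy":0,"dz":1.5,"spin":0},
])

```text
t: 25.62
position: [0.5609, -0.0384, 0.2998]
tool_rot: [0.678, 0.735, 0.0, 0.001]
ft_force: [3.5, -5.2, 1.9]
opening: 0.382
grip_force: 30.2
```

Emit:
arm_command([
  {"dx":0,"dy":0,"dz":1.5,"spin":0},
  {"dx":0,"dy":0,"dz":1.5,"spin":0},
])

```text
t: 25.88
position: [0.561, -0.0384, 0.2969]
tool_rot: [0.678, 0.735, 0.0, 0.001]
ft_force: [4.7, -5.2, 2.3]
opening: 0.389
grip_force: 30.2
```

Emit:
arm_command([
  {"dx":-0.6,"dy":0.5,"dz":1,"spin":0},
  {"dx":0,"dy":0,"dz":1,"spin":0},
])

```text
t: 26.12
position: [0.5612, -0.0388, 0.2945]
tool_rot: [0.678, 0.735, -0.0, -0.0]
ft_force: [2.1, -2.1, 0.3]
opening: 0.386
grip_force: 30.2
```

Emit:
arm_command([
  {"dx":0,"dy":0,"dz":1,"spin":0},
  {"dx":0,"dy":0,"dz":1,"spin":0},
])

```text
t: 26.38
position: [0.5612, -0.0388, 0.2926]
tool_rot: [0.678, 0.735, -0.0, -0.0]
ft_force: [1.4, -1.8, 0.9]
opening: 0.387
grip_force: 30.2
```

Emit:
arm_command([
  {"dx":0,"dy":0,"dz":1,"spin":0},
  {"dx":0,"dy":0,"dz":0,"spin":0},
])

```text
t: 26.62
position: [0.5612, -0.0388, 0.2916]
tool_rot: [0.678, 0.735, -0.0, -0.0]
ft_force: [1.8, -1.8, -0.9]
opening: 0.383
grip_force: 30.0
```

Emit:
arm_command([
  {"dx":0,"dy":0,"dz":0.5,"spin":0},
  {"dx":0,"dy":0,"dz":0,"spin":0},
])

```text
t: 26.88
position: [0.5612, -0.0388, 0.2912]
tool_rot: [0.678, 0.735, -0.0, -0.0]
ft_force: [2.1, -1.4, -1.4]
opening: 0.39
grip_force: 30.1
```

Emit:
arm_command([
  {"dx":0,"dy":0,"dz":0.5,"spin":0},
  {"dx":0,"dy":0,"dz":0,"spin":0},
])

```text
t: 27.12
position: [0.5612, -0.0388, 0.2907]
tool_rot: [0.678, 0.735, 0.0, -0.0]
ft_force: [0.5, -2.0, 1.1]
opening: 0.389
grip_force: 30.3
```

Emit:
arm_command([
  {"dx":0,"dy":0,"dz":0.3,"spin":0},
  {"dx":0,"dy":0,"dz":0,"spin":0},
])

```text
t: 27.38
position: [0.5612, -0.0388, 0.2906]
tool_rot: [0.678, 0.735, 0.0, 0.0]
ft_force: [0.6, -0.9, 5.3]
opening: 0.388
grip_force: 30.6
```

Fz rose to 5 N at a tool height of 0.2906, which is the expected home height. I'll release, lift and check.

Emit:
arm_command([
  {"dx":0,"dy":0,"dz":0,"spin":0},
  {"dx":0,"dy":0,"dz":0,"spin":0},
  {"dx":0,"dy":0,"dz":0,"spin":0},
  {"dx":0,"dy":0,"dz":0,"spin":0},
  {"dx":0,"dy":0,"dz":0,"spin":0},
  {"dx":0,"dy":0,"dz":0,"spin":0},
], grip=0.3)

```text
t: 28.12
position: [0.5612, -0.0388, 0.2904]
tool_rot: [0.678, 0.735, 0.0, -0.0]
ft_force: [-0.0, -0.3, -0.0]
opening: 0.65
grip_force: 0.0
```

Emit:
arm_command([
  {"dx":0,"dy":0,"dz":-10,"spin":0},
  {"dx":0,"dy":0,"dz":-30,"spin":0},
  {"dx":0,"dy":0,"dz":-40,"spin":0},
  {"dx":-20,"dy":0,"dz":-40,"spin":0},
  {"dx":0,"dy":0,"dz":0,"spin":0},
  {"dx":0,"dy":0,"dz":0,"spin":0},
])

```text
t: 28.88
position: [0.5627, -0.0587, 0.4102]
tool_rot: [0.678, 0.735, 0.0, -0.0]
ft_force: [0.4, 0.3, -0.4]
opening: 0.649
grip_force: 0.0
```

Run:
```python
from h import *
f=grab("wrist");save(f,"w6.png");print(state()["t"],state()["position"])
pts(f,[("plug_mid",.121),("knob",.1445),("hub",.125)])
for n in ("top","scene"): print(n);pts(grab(n),[("plug_mid",.121),("knob",.1445)])
```

```text
28.925 [ 0.56262522 -0.05852274  0.40969682]
plug_mid 0.84 [283.1 181.3] [ 0.561  -0.0409  0.121 ]
top
knob 0.71 [215.1 186.4] [0.5599 0.1939 0.1445]
scene
plug_mid 0.62 [251.  222.4] [ 0.5618 -0.0306  0.121 ]
knob 0.65 [328.  228.1] [0.548  0.196  0.1445]
```

View pics/w6.png

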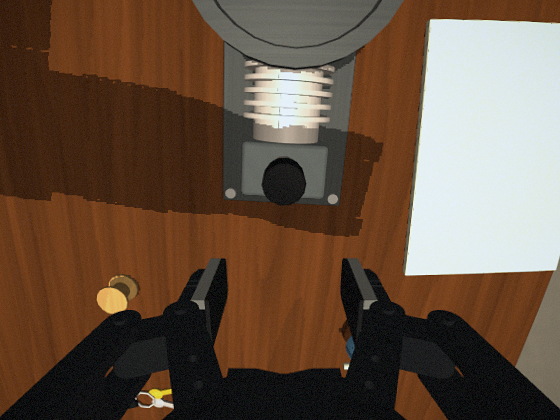

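The view shows the plug seated upright on the pump's head at (284,180). The knob still reads (0.55, 0.195), where I left it, and the arm is clear.

```bash
python3 -c "
from h import *
print(ticket.sign_off())"
```

```text
the job is handed in; nothing more can be done
None
```

The job is handed in at about 29 s of the 72 s: I let go of the flywheel about 0.14 rad past dead centre by feel, where it stayed put, and pushed the dust plug home with about 5 N; the sign-off returned no verdict.

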